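# Open the plugged air coupler

### The arm

A 6-joint arm with a two-finger parallel gripper is mounted at the origin on the work surface. World frame = base frame: x ahead of the robot, y to its left, z up, the work surface at z = 0. Lengths are in m, angles in rad, forces in N, time in s.
With the tool pointing down it reaches from about 0.25 to 0.725 m from the base axis. Payload 4 kg.
Tool frame: the origin (TCP) lies where the fingers leave the gripper's body, on its centre line; the fingertips stand 73 mm ahead of it and the grasp point (between the pads) lies 54 mm ahead of it (bot.tip_reach is the z of the fingertips in the tool frame, in m); z points along the fingers, x is the direction in which the jaws open and shut, and the axes are right-handed (so a half turn about z gives the same grasp; the last joint's range is limited). The gripper opens to 85 mm and grips with 20 to 120 N. Pads are 22 mm wide; open, the fingers measure 114 mm over their backs; the gripper's body (76 mm by 85 mm) begins 54 mm behind the grasp point. The pads swing forward as they close: fully open they stand 13 mm farther back than shut.
Start: joints at [1.13, 0.241, 0.005, 1.335, 0, 1.571], TCP at [0.213, 0.452, 0.304] pointing down, gripper open.
Joint ranges: [-2.72, 2.72], [-1.05, 1.87], [-1.09, 1.28], [-1.99, 2.15], [-1.42, 1.44], [-3.14, 3.14]. Speed limits (rad/s): [2.79, 2.79, 3.14, 3.14, 3.14, 3.14].

### API

Orientations are given as a unit quaternion [x, y, z, w].
In Python, from workcell import bot, vision, job_done gives the robot as it stands.
- The arm moves only by the tool drive_tool, never from a script. Its argument "steps" is one flat list of numbers, 7 for each row, row after row: the shift along the tool's x, y, z in m, then the turn, a rotation vector about the tool's x, y, z in degrees, then the closure, from -1 (fully open) to 1 (shut). A call has 1 to 8 rows; each row shifts and turns the commanded pose from where the row before left it, along the tool's axes as they then stand; what a row does not reach is not made up. A row lasts 1/12 s, in which the tool goes at most 41.7 mm and 7.16 degrees, less where a joint would pass 70% of its speed; a pose out of reach is approached as far as the arm can. A call is refused whole if a number of a shift passes 0.0417 or a number of a turn 7.16, either way. A call with a gripper value outside its range is refused whole. The fingers move at their own pace and stop on an object; the grip force is fixed at half the most. Time passes only in rows, so rows that do not move let the fingers close. It gives the time, the measured TCP pose, the force and the opening at its end, in the units of the state.
- bot.get_obs(): the state, without advancing time (a new reading comes with each control period).
- vision.camera(name): name is "scene" or "top" or "wrist"; returns (picture, depth): 480x640x3 uint8, red, green, blue; 480x640 float32, m along the optical axis (not along the pixel's ray), 0 where there is no reading.
- vision.camera_model(name): a dict with "mtx" (3x3 intrinsics, pixels), "D" ([k1, k2, p1, p2, k3] as OpenCV has them; the pictures are not rectified), "rvec" (rotation vector, rad) and "tvec" (3), from world to camera coordinates, as OpenCV has them. Camera axes: x right, y down, z forward; pixel columns grow to the right and rows downward; lengths in m; the calibration is good to about 2 mm. A picture is of the moment at which its call begins: read the wrist's pose just before it. camera_model takes no time and is no camera call; for the wrist camera it gives the pose at the moment of the call.
- job_done(): hands the job in, once; it reports no verdict.
The state is a dict: "clock": time; "joint_pos": joint angles; "joint_vel": joint speeds; "tau": joint torques, N m; "eef_pos": TCP position; "tool_rot": TCP orientation; "ft_force": force on the tool from outside, world axes, zero at the start; "ft_torque": the same for the moment, N m; "grip_width": finger opening in m.
Only numpy, scipy, OpenCV 4.12 (cv2) and the standard library are available. Lean on these libraries where they do the work, as an engineer would, in place of code of your own. Each camera call takes 0.05 s, during which the arm holds its last target.

### The job

On the compressed-air manifold, open the quick coupler that has a thin round brass plug standing in its sleeve: pull its spring sleeve straight up, turn it clockwise (seen from above) to its stop, and let go so that it stays held back on its step. Do not pull up the sleeve of the empty coupler.

Things in the scene. Friction and masses are not known exactly. Their poses are not given: they have to be found in the camera images.
- coupler_sleeve_grip (a point): Grip point of the plugged coupler's sleeve, on its upright axis, 28 mm above its underside, 16 mm below its top; moves with it. Round steel collar 48 mm across (x), 44 tall, with two upright flats 30 mm apart (y): jaws close on them along y. The fixed 15 mm plug reaches 16 mm above its top when down. Dark step blocks end 30 mm below this point. Along the bar, 105 mm apart: this, an empty coupler, a hexagon cap.
- coupler_sleeve (a joint): How far that sleeve is pulled up, m: 0 down (start), stop at 0.020. A spring pulls it down with 6 N at 0, 11 N at 0.020; its 1.5 N weight adds to that. Above 0.010 it clears its steps and can be turned: pull it about 0.015. Turned and let go, it sinks and rests on the steps at about 0.010.
- coupler_sleeve_turn (a joint): How far that sleeve is turned clockwise seen from above, rad: 0 at the start, stop at 1.05 (60 degrees). Two feet under it sit in slots, so it turns only slightly while down. It turns easily when pulled up; turned to 0.6 or more it stays up by itself when let go.
- spare_sleeve (a joint): How far the sleeve of the empty coupler (a bystander, the same sleeve with an open bore) is pulled up, m: 0 down. Leave it down.

How it is judged:
By the outcome, as a careful person would: the job done as asked, in the order asked, and still so for the second after the job is handed in, with the robot touching nothing.
It also fails if it takes over 32 s, if anything falls off the work surface, if the arm or the gripper's body presses on something with over 40 N, if the wrist force passes 120 N, or if a joint passes its speed limit or range.

## Working session

There is one attempt and no reset: what is moved stays moved. The work goes in short steps, Python scripts to look and compute and a tool call to move; the robot and the scene stay as the last step left them, time stands still between calls to the robot, and variables do not carry over. Pictures are saved under pics/ and viewed, and the job is handed in when it is done.

Besides the shell and the picture viewer there is one more tool, called after ">>>" as name(argument=value, ...), one argument or row to a line, values as JSON. drive_tool: Moves the arm, as the interface text tells. Its arguments: {"type":"object","properties":{"steps":{"type":"array"}},"required":["steps"]}

```bash
mkdir -p pics; python3 - <<'E'
from workcell import bot, vision
import cv2, numpy as np
o=bot.get_obs(); print({k:np.round(v,3) for k,v in o.items()}, bot.tip_reach)
for n in ("scene","top"):
    p,d=vision.camera(n); cv2.imwrite(f"pics/{n}0.png",p[:,:,::-1]); np.savez(f"{n}0.npz",p=p,d=d)
    m=vision.camera_model(n); print(n,{k:np.round(v,3).tolist() for k,v in m.items()})
E
```

```text
{'clock': np.float64(0.0), 'joint_pos': array([ 1.13 ,  0.241,  0.004,  1.335, -0.   ,  1.571]), 'joint_vel': array([-0.001,  0.001, -0.   , -0.001, -0.001, -0.001]), 'tau': array([-0.0000e+00, -3.7232e+01,  2.5241e+01,  1.7000e-02,  0.0000e+00,
       -0.0000e+00]), 'eef_pos': array([0.213, 0.452, 0.303]), 'tool_rot': array([ 0.845,  0.535, -0.001,  0.001]), 'ft_force': array([0.134, 0.197, 0.489]), 'ft_torque': array([ 0.052, -0.023, -0.003]), 'grip_width': np.float64(0.085)} 0.0726
scene {'mtx': [[473.303, 0.0, 318.466], [0.0, 473.303, 242.409], [0.0, 0.0, 1.0]], 'D': [-0.057, 0.0, 0.0, 0.0, 0.0], 'rvec': [2.144, 0.575, -0.297], 'tvec': [-0.528, -0.044, 0.924]}
top {'mtx': [[472.085, 0.0, 321.402], [0.0, 472.085, 239.041], [0.0, 0.0, 1.0]], 'D': [-0.08, 0.0, 0.0, 0.0, 0.0], 'rvec': [2.173, -2.193, 0.149], 'tvec': [0.029, 0.603, 0.716]}
```

View pics/scene0.png

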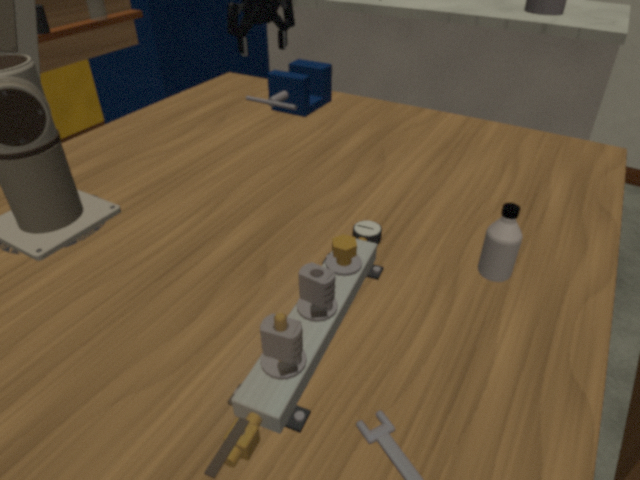

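View pics/top0.png

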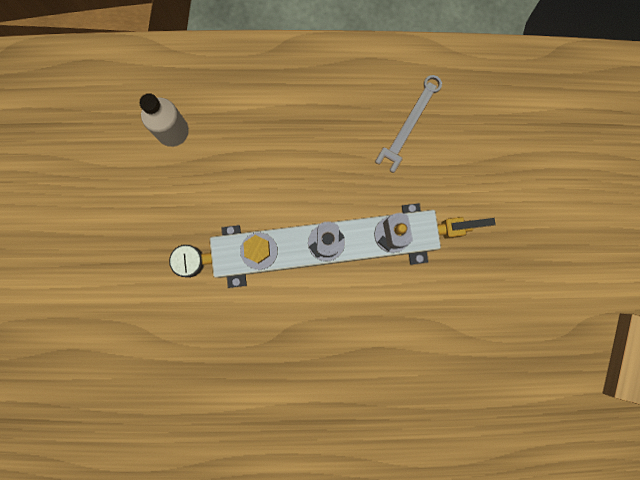

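The top view shows the plugged coupler at about (400,230), the empty one at (328,239) and the hex cap at (258,250). I'll zoom in and measure.

```bash
cat > h.py <<'E'
import cv2, numpy as np
from workcell import bot, vision
def ray(n,uv,m=None):
    m=m or vision.camera_model(n)
    K=np.array(m["mtx"]);D=np.array(m["D"]);R=cv2.Rodrigues(np.array(m["rvec"],float))[0];t=np.array(m["tvec"]).ravel()
    q=cv2.undistortPoints(np.array(uv,float).reshape(-1,1,2),K,D).reshape(-1,2)
    d=np.c_[q,np.ones(len(q))]
    return -R.T@t, d@R, (R,t)
def cloud(n,d,m=None):
    v,u=np.mgrid[0:480,0:640]
    o,r,_=ray(n,np.c_[u.ravel(),v.ravel()],m)
    P=o+r*d.reshape(-1,1); P[d.ravel()==0]=np.nan
    return P.reshape(480,640,3)
def onplane(n,uv,z,m=None):
    o,r,_=ray(n,uv,m); return o+r*((z-o[2])/r[:,2])[:,None]
E
python3 - <<'E'
from h import *
for n,(x0,x1,y0,y1) in dict(top=(360,450,190,270),scene=(230,350,240,400)).items():
    f=np.load(n+"0.npz"); P=cloud(n,f["d"])
    c=f["p"][y0:y1,x0:x1,::-1]; s=min(800//(x1-x0),600//(y1-y0))
    cv2.imwrite(f"pics/{n}_z.png",cv2.resize(c,None,fx=s,fy=s,interpolation=cv2.INTER_CUBIC)); print(n,s)
    if n=="top":
        for v in range(206,256,4): print(v,[int(1000*P[v,u,2]) if np.isfinite(P[v,u,2]) else -1 for u in range(372,428,3)])
        for uv in [(400,230),(328,239),(258,250),(430,230),(365,235)]: print(uv,np.round(P[uv[1],uv[0]],3))
E
```

```text
top 7
206 [0, 0, 0, 4, 0, 0, 0, 0, -1, 0, 6, 4, 8, 11, 10, 8, 7, 0, 1]
210 [2, 2, 1, 0, 0, 1, 0, 1, 1, 0, 2, 7, 10, 11, 9, 4, 8, 0, 1]
214 [0, 0, 0, 0, 0, 0, 1, 0, 104, 101, 104, 38, 38, 42, 39, 40, 40, 40, 40]
218 [38, 39, 41, 41, 47, -1, 103, 104, 104, 104, 105, 104, 103, 40, 42, 39, 41, 39, 40]
222 [41, 41, 42, 45, 70, 96, 104, 102, 104, 104, 105, 106, 104, 39, 41, 41, 40, 42, 40]
226 [39, 38, 46, 46, 67, 88, 105, 105, 76, 120, 121, 118, 103, 39, 39, 40, 40, 41, 40]
230 [39, 43, 46, 47, 61, 84, 105, 103, 110, 119, 121, 120, 104, 41, 40, -1, 40, 38, 39]
234 [38, 45, 46, 45, 47, 78, 100, 105, 92, 110, 110, 103, 106, 104, 38, 40, 40, 39, 38]
238 [41, 45, 45, 59, 57, 70, 95, 103, 104, 102, 103, 104, 106, 105, 40, 40, 42, 41, -1]
242 [40, 41, 54, 59, 59, 63, 89, 104, 104, 106, 106, 103, 104, 105, 39, 40, 39, 40, 41]
246 [41, 41, 40, 47, 58, 60, 75, 95, 98, 103, 104, 95, 41, 41, 42, 39, 42, 41, 41]
250 [39, 40, 40, 42, 45, 50, 45, 45, 47, 46, 45, 39, 41, 41, 42, 41, 41, 40, 30]
254 [41, 41, 39, 38, 40, 40, 43, 40, 37, 41, 33, 25, 0, 6, 6, 6, 7, 7, 5]
(400, 230) [ 0.606 -0.084  0.121]
(328, 239) [0.597 0.016 0.093]
(258, 250) [0.582 0.118 0.086]
(430, 230) [ 0.615 -0.148  0.042]
(365, 235) [ 0.608 -0.045  0.04 ]
scene 3
```

View pics/top_z.png

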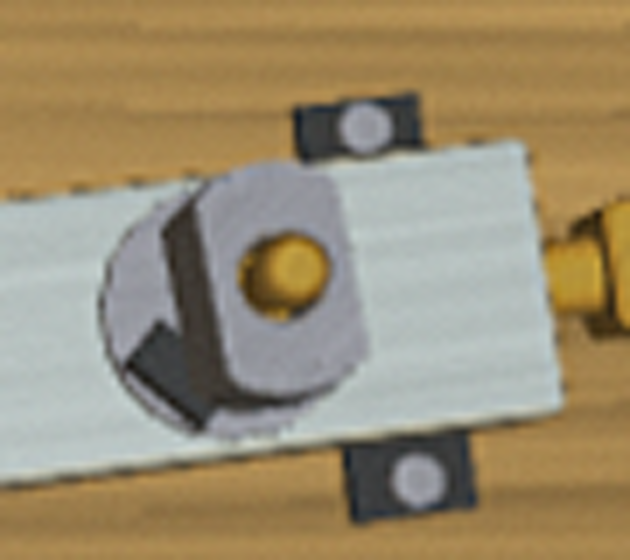

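View pics/scene_z.png

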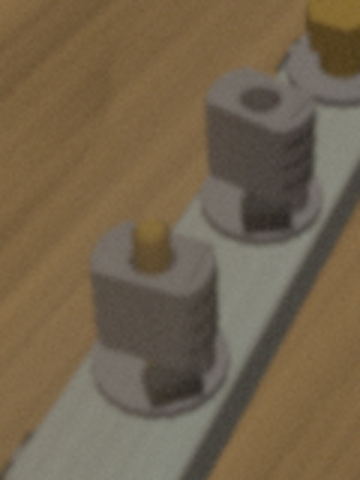

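```bash
python3 - <<'E'
from h import *
f=np.load("top0.npz"); P=cloud("top",f["d"])
p=f["p"].astype(int); print(p[220,397],p[230,430],p[230,387],p[241,400])
z=P[:,:,2]; m=((z>.098)).astype(np.uint8)
zf=cv2.medianBlur(np.nan_to_num(z).astype(np.float32),3)
for name,mm in (("raw",m),("med",(zf>.099).astype(np.uint8)),("col",((zf>.09)&(p.sum(2)>330)).astype(np.uint8))):
    r=np.zeros_like(mm); r[205:255,380:420]=mm[205:255,380:420]
    r=cv2.morphologyEx(r,cv2.MORPH_CLOSE,np.ones((5,5)))
    cs,_=cv2.findContours(r,cv2.RETR_EXTERNAL,cv2.CHAIN_APPROX_NONE); c=max(cs,key=cv2.contourArea)
    W=onplane("top",c.reshape(-1,2),.104)[:,:2]
    R=cv2.minAreaRect((W*1000).astype(np.float32)); 
    vv,uu=np.nonzero(r); Q=onplane("top",np.c_[uu,vv],.104)[:,:2]; 
    w,V=np.linalg.eigh(np.cov(Q.T)); n=V[:,0]
    print(name,R,"centroid",Q.mean(0),"short-axis deg from y",np.degrees(np.arctan2(-n[0]*np.sign(n[1]),abs(n[1]))),2*np.sqrt(3*w))
# bar direction
for a,b in [((212,236),(437,210)),((213,277),(440,250))]:
    A=onplane("top",[a,b],.04)[:,:2]; e=A[0]-A[1]; print("bar",np.degrees(np.arctan2(-e[0],e[1])))
# plug tip
g=(p[:,:,0]-p[:,:,2]>70)&(zf>.1); g[:,:388]=0; g[:,415:]=0
v,u=np.nonzero(g); print("plug",u.mean(),v.mean(),onplane("top",[[u.mean(),v.mean()]],.115))
print('spare');
E
```

```text
[151 153 160] [177 186 185] [60 54 49] [150 152 159]
raw ((608.1287231445312, -86.8126449584961), (48.5345344543457, 31.567638397216797), 9.604998588562012) centroid [ 0.60804974 -0.08686499] short-axis deg from y 9.87637203907906 [0.03040849 0.04592103]
med ((608.05078125, -87.16101837158203), (48.27555465698242, 31.03252601623535), 9.828706741333008) centroid [ 0.60809546 -0.08706709] short-axis deg from y 10.711014533424985 [0.02998233 0.04573888]
col ((608.0018920898438, -87.57481384277344), (48.5389404296875, 30.106969833374023), 9.604998588562012) centroid [ 0.60849241 -0.08778963] short-axis deg from y 11.707350907807147 [0.02933797 0.04609749]
bar 6.277931090076369
bar 6.24743238738149
plug 401.47297297297297 228.2972972972973 [[ 0.60875195 -0.08740586  0.115     ]]
spare
```

>>> drive_tool(
  steps=[-0.0191,0.0352,0,0,0,-7.0,-1,-0.0232,0.0326,0,0,0,-7.0,-1,-0.027,0.0295,0,0,0,-7.0,-1,-0.0304,0.026,0,0,0,-7.0,-1,-0.0334,0.0221,0,0,0,-7.0,-1,-0.0359,0.0177,0,0,0,0,-1,-0.0359,0.0177,0,0,0,0,-1,-0.0359,0.0177,0,0,0,0,-1],
)

```text
clock: 0.77
eef_pos: [0.383, 0.202, 0.3037]
tool_rot: [0.667, 0.745, -0.0, -0.0]
ft_force: [0.2, 0.4, 0.3]
grip_width: 0.0853
```

>>> drive_tool(
  steps=[-0.0359,0.0177,0.005,0,0,0,-1,-0.0359,0.0177,0.005,0,0,0,-1,-0.0359,0.0177,0.005,0,0,0,-1,-0.0359,0.0177,0.005,0,0,0,-1,-0.0359,0.0177,0.005,0,0,0,-1,-0.0359,0.0177,0.005,0,0,0,-1,-0.02,0.0177,0.005,0,0,0,-1,0,0,0,0,0,0,-1],
)

```text
clock: 1.43
eef_pos: [0.5339, -0.0205, 0.2669]
tool_rot: [0.669, 0.743, -0.001, 0.0]
ft_force: [0.2, -0.0, -0.2]
grip_width: 0.0857
```

>>> drive_tool(
  steps=[0,0,0,0,0,0,-1,0,0,0,0,0,0,-1],
)

```text
clock: 1.6
eef_pos: [0.531, -0.0164, 0.2684]
tool_rot: [0.667, 0.745, -0.0, -0.001]
ft_force: [-1.2, 0.2, 0.8]
grip_width: 0.0857
```

```bash
python3 - <<'E'
from h import *
o=bot.get_obs(); print({k:np.round(o[k],4) for k in ("clock","joint_pos","eef_pos","tool_rot","ft_force")})
m=vision.camera_model("wrist"); p,d=vision.camera("wrist"); cv2.imwrite("pics/w1.png",p[:,:,::-1]); np.savez("w1.npz",p=p,d=d,**m)
E
```

```text
{'clock': np.float64(1.6), 'joint_pos': array([-3.1100e-02,  3.2100e-01,  2.0700e-02,  1.2725e+00,  4.0000e-04,
       -1.4090e-01]), 'eef_pos': array([ 0.531 , -0.0164,  0.2684]), 'tool_rot': array([ 6.672e-01,  7.449e-01, -5.000e-04, -9.000e-04]), 'ft_force': array([-1.2454,  0.2473,  0.8101])}
```

View pics/w1.png

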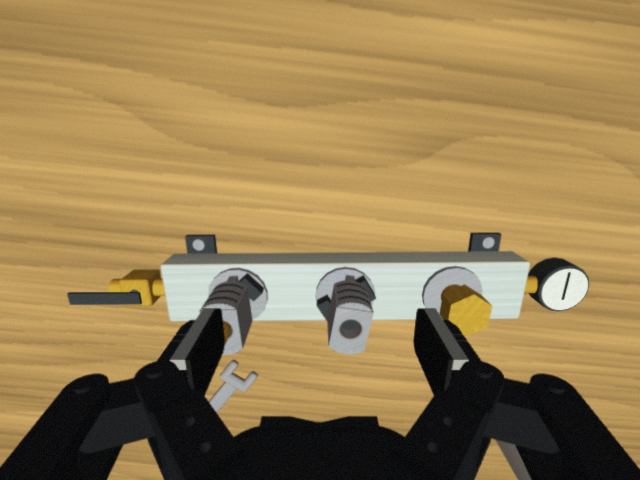

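The wrist view shows the plugged sleeve at about (225,320), partly hidden by the left finger. The empty one is at (350,315). I'll move over the plugged one.

>>> drive_tool(
  steps=[-0.02,0.016,0,0,0,-3.9,-1,-0.022,0.016,0,0,0,0,-1,-0.021,0.016,0,0,0,0,-1,-0.02,0.0155,0.01,0,0,0,-1,0,0,0.01,0,0,0,-1,0,0,0.01,0,0,0,-1,0,0,0,0,0,0,-1,0,0,0,0,0,0,-1],
)

```text
clock: 2.32
eef_pos: [0.6063, -0.0868, 0.2384]
tool_rot: [0.641, 0.768, -0.001, -0.001]
ft_force: [-0.4, 0.3, 0.1]
grip_width: 0.0851
```

```bash
python3 - <<'E'
from h import *
o=bot.get_obs(); print({k:np.round(o[k],4) for k in ("clock","joint_pos","eef_pos","tool_rot","ft_force")})
m=vision.camera_model("wrist"); p,d=vision.camera("wrist"); cv2.imwrite("pics/w2.png",p[:,:,::-1]); np.savez("w2.npz",p=p,d=d,**m)
E
```

```text
{'clock': np.float64(2.3167), 'joint_pos': array([-1.4230e-01,  4.9830e-01,  2.1060e-01,  1.2859e+00,  2.0000e-04,
       -3.2220e-01]), 'eef_pos': array([ 0.6063, -0.0868,  0.2384]), 'tool_rot': array([ 6.407e-01,  7.678e-01, -6.000e-04, -1.200e-03]), 'ft_force': array([-0.3539,  0.346 ,  0.0616])}
```

View pics/w2.png

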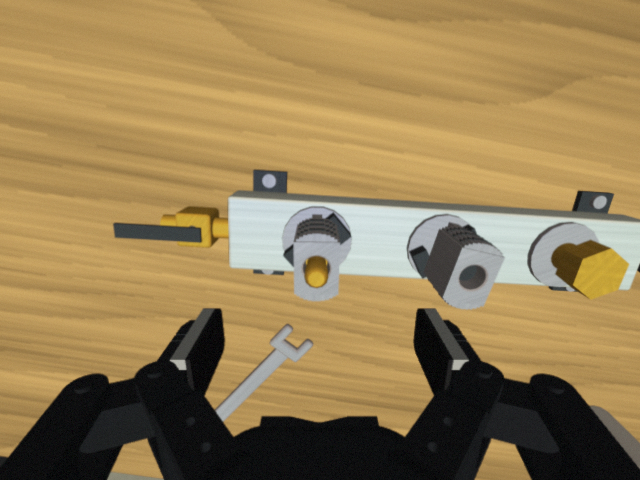

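The plugged sleeve is at about (317,265), centred between the fingers and squared to them. Next I'll check its position and angle from this view.

```bash
python3 - <<'E'
from h import *
f=np.load("w2.npz"); m={k:f[k] for k in("mtx","D","rvec","tvec")}
P=cloud("wrist",f["d"],m); z=cv2.medianBlur(np.nan_to_num(P[:,:,2]).astype(np.float32),3)
r=np.zeros((480,640),np.uint8); r[225:305,280:355]=(z>.098)[225:305,280:355]
r=cv2.morphologyEx(r,cv2.MORPH_CLOSE,np.ones((9,9)))
cs,_=cv2.findContours(r,cv2.RETR_EXTERNAL,cv2.CHAIN_APPROX_NONE); c=max(cs,key=cv2.contourArea)
W=onplane("wrist",c.reshape(-1,2),.104,m)[:,:2]; print(cv2.boundingRect(c),cv2.minAreaRect((W*1000).astype(np.float32)))
v,u=np.nonzero(r); print("z top",np.nanmedian(P[v,u,2]), onplane("wrist",np.c_[u,v],.104,m).mean(0))
g=(f["p"][:,:,0].astype(int)-f["p"][:,:,2]>70)&(r>0)&(z>.108); v,u=np.nonzero(g); print("plug", np.nanmedian(P[v,u],0))
E
```

```text
(293, 231, 47, 70) ((609.3390502929688, -87.20109558105469), (49.1882209777832, 29.976242065429688), 10.181655883789062)
z top 0.10398911280563884 [ 0.60843055 -0.08744871  0.104     ]
plug [ 0.60746109 -0.08739108  0.1190667 ]
```

>>> drive_tool(
  steps=[-0.001,0.002,0.02,0,0,0,-1,0,0,0.02,0,0,0,-1,0,0,0.02,0,0,0,-1,0,0,0.018,0,0,0,-1,0,0,0.012,0,0,0,-1,0,0,0.008,0,0,0,-1,0,0,0,0,0,0,-1,0,0,0,0,0,0,-1],
)

```text
clock: 3.03
eef_pos: [0.6099, -0.0885, 0.1418]
tool_rot: [0.641, 0.767, 0.0, 0.0]
ft_force: [0.1, 0.0, 0.6]
grip_width: 0.0854
```

>>> drive_tool(
  steps=[0.0014,-0.0012,0.002,0,0,0,-1,0,0,0,0,0,0,1,0,0,0,0,0,0,1,0,0,0,0,0,0,1,0,0,0,0,0,0,1,0,0,0,0,0,0,1,0,0,0,0,0,0,1,0,0,0,0,0,0,1],
)

```text
clock: 3.7
eef_pos: [0.6085, -0.088, 0.1395]
tool_rot: [0.642, 0.767, 0.0, 0.0]
ft_force: [-1.3, 0.1, 3.6]
grip_width: 0.0294
```

>>> drive_tool(
  steps=[0,0,0,0,0,0,1,0,0,0,0,0,0,1,0,0,0,0,0,0,1,0,0,0,0,0,0,1,0,0,0,0,0,0,1,0,0,0,0,0,0,1],
)

```text
clock: 4.2
eef_pos: [0.6085, -0.0879, 0.1395]
tool_rot: [0.642, 0.767, 0.0, 0.0]
ft_force: [-0.8, -0.1, 5.2]
grip_width: 0.0294
```

>>> drive_tool(
  steps=[0,0,-0.003,0,0,0,1,0,0,-0.003,0,0,0,1,0,0,-0.003,0,0,0,1,0,0,-0.003,0,0,0,1,0,0,-0.003,0,0,0,1,0,0,0,0,0,0,1,0,0,0,0,0,0,1,0,0,0,0,0,0,1],
)

```text
clock: 4.87
eef_pos: [0.6085, -0.0879, 0.1523]
tool_rot: [0.641, 0.767, -0.0, -0.0]
ft_force: [5.8, -2.0, -9.9]
grip_width: 0.0292
```

```bash
python3 - <<'E'
from h import *
p,d=vision.camera("scene"); cv2.imwrite("pics/s2.png",cv2.resize(p[200:420,190:410,::-1],None,fx=2.7,fy=2.7))
E
```

```text
(no output)
```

View pics/s2.png

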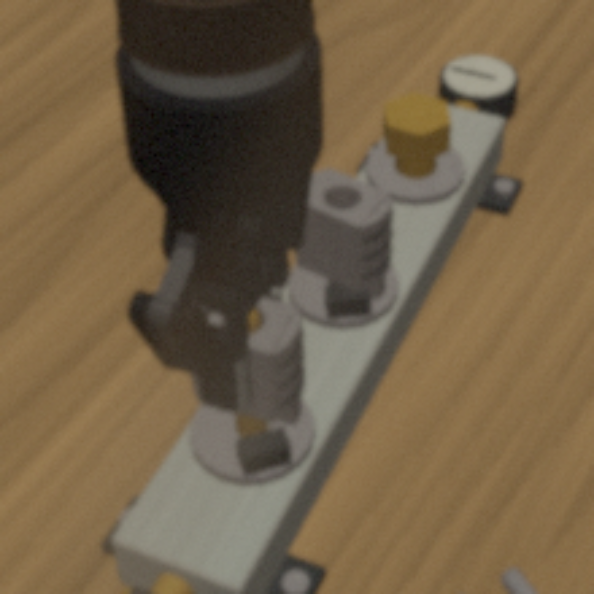

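The sleeve is lifted: brass shows under it, and the force is about -10 N. I'll raise it 2 mm more and turn clockwise.

>>> drive_tool(
  steps=[0,0,-0.002,0,0,0,1,0,0,0,0,0,5,1,0,0,0,0,0,5,1,0,0,0,0,0,5,1,0,0,0,0,0,5,1,0,0,0,0,0,5,1,0,0,0,0,0,5,1,0,0,0,0,0,5,1],
)

```text
clock: 5.58
eef_pos: [0.6087, -0.0869, 0.1542]
tool_rot: [0.843, 0.538, 0.0, -0.001]
ft_force: [6.0, 1.4, -11.3]
grip_width: 0.0293
```

>>> drive_tool(
  steps=[0,0,0,0,0,5,1,0,0,0,0,0,5,1,0,0,0,0,0,5,1,0,0,0,0,0,5,1,0,0,0,0,0,3,1,0,0,0,0,0,0,1,0,0,0,0,0,0,1,0,0,0,0,0,0,1],
)

```text
clock: 6.25
eef_pos: [0.6091, -0.0863, 0.1543]
tool_rot: [0.933, 0.361, 0.001, -0.001]
ft_force: [6.8, 2.9, -11.4]
grip_width: 0.0294
```

```bash
python3 - <<'E'
from h import *
o=bot.get_obs(); q=o["tool_rot"]; print({k:np.round(o[k],4) for k in ("clock","joint_pos","eef_pos","ft_force","ft_torque","grip_width")}, np.degrees(2*np.arctan2(q[1],q[0])))
E
```

```text
{'clock': np.float64(6.25), 'joint_pos': array([-0.1418,  0.5628,  0.0894,  1.0974,  0.0028,  0.6901]), 'eef_pos': array([ 0.6091, -0.0863,  0.1543]), 'ft_force': array([  6.7926,   2.9386, -11.377 ]), 'ft_torque': array([ 0.3153, -1.4315,  0.0281]), 'grip_width': np.float64(0.0294)} 42.33445739751612
```

>>> drive_tool(
  steps=[0,0,0,0,0,2,1,0,0,0,0,0,2,1,0,0,0,0,0,1,1,0,0,0,0,0,0,1,0,0,0,0,0,0,1],
)

```text
clock: 6.67
eef_pos: [0.6089, -0.0859, 0.1542]
tool_rot: [0.947, 0.322, 0.0, -0.001]
ft_force: [6.0, 2.2, -10.5]
grip_width: 0.0296
```

```bash
python3 - <<'E'
from h import *
o=bot.get_obs(); q=o["tool_rot"]; print({k:np.round(o[k],4) for k in ("clock","joint_pos","eef_pos","ft_force","ft_torque","grip_width")}, np.degrees(2*np.arctan2(q[1],q[0])))
E
```

```text
{'clock': np.float64(6.6667), 'joint_pos': array([-0.1411,  0.5628,  0.0891,  1.0979,  0.0026,  0.7732]), 'eef_pos': array([ 0.6089, -0.0859,  0.1542]), 'ft_force': array([  6.0448,   2.1533, -10.5204]), 'ft_torque': array([ 0.3244, -1.3122,  1.5335]), 'grip_width': np.float64(0.0296)} 37.61198408365978
```

The torque about the vertical rose from 0.03 to 1.5 N m, so the sleeve is at its stop. I'll ease off the twist, lower a little and open.

>>> drive_tool(
  steps=[0,0,0.0015,0,0,-1.5,1,0,0,0.0015,0,0,0,1,0,0,0,0,0,0,1,0,0,0,0,0,0,-1,0,0,0,0,0,0,-1,0,0,0,0,0,0,-1,0,0,0,0,0,0,-1,0,0,0,0,0,0,-1],
)

```text
clock: 7.33
eef_pos: [0.6083, -0.0879, 0.1535]
tool_rot: [0.944, 0.331, 0.0, 0.0]
ft_force: [-0.6, 0.8, -0.1]
grip_width: 0.085
```

>>> drive_tool(
  steps=[0,0,0,0,0,0,-1,0,0,0,0,0,0,-1,0,0,-0.01,0,0,0,-1,0,0,-0.02,0,0,0,-1,0,0,-0.03,0,0,0,-1,0,0,-0.03,0,0,0,-1,0,0,-0.02,0,0,0,-1,0,0,0,0,0,0,-1],
)

```text
clock: 8.0
eef_pos: [0.6106, -0.0882, 0.2699]
tool_rot: [0.943, 0.331, 0.005, 0.003]
ft_force: [0.6, -0.4, 1.4]
grip_width: 0.0854
```

>>> drive_tool(
  steps=[-0.02,-0.03,-0.02,0,0,0,-1,-0.02,-0.03,-0.02,0,0,0,-1,-0.02,-0.03,0,0,0,0,-1,-0.02,-0.03,0,0,0,0,-1,-0.02,-0.03,0,0,0,0,-1,0,0,0,0,0,0,-1,0,0,0,0,0,0,-1],
)

```text
clock: 8.58
eef_pos: [0.4345, -0.0328, 0.3032]
tool_rot: [0.943, 0.332, -0.0, -0.0]
ft_force: [0.5, -0.8, -0.0]
grip_width: 0.085
```

```bash
python3 - <<'E'
from h import *
o=bot.get_obs(); print({k:np.round(o[k],4) for k in ("clock","eef_pos","ft_force","grip_width")})
p,d=vision.camera("scene"); a=cv2.resize(p[210:410,220:420,::-1],None,fx=2,fy=2,interpolation=cv2.INTER_CUBIC)
p,d=vision.camera("top"); b=cv2.resize(p[190:290,290:390+60,::-1],None,fx=2.5,fy=4,interpolation=cv2.INTER_CUBIC)
cv2.imwrite("pics/end.png",np.hstack([a,b])); np.savez("top1.npz",p=p,d=d)
P=cloud("top",d); z=cv2.medianBlur(np.nan_to_num(P[:,:,2]).astype(np.float32),3)
for x0,x1 in ((375,425),(310,350)):
    r=np.zeros((480,640),np.uint8); r[200:262,x0:x1]=(z>.095)[200:262,x0:x1]; v,u=np.nonzero(r)
    print(len(u), np.median(z[v,u]) if len(u) else None)
    if len(u):
        cs,_=cv2.findContours(r,0,1); c=max(cs,key=cv2.contourArea); print(cv2.minAreaRect((onplane("top",c.reshape(-1,2),np.median(z[v,u]))[:,:2]*1000).astype(np.float32)))
E
```

```text
{'clock': np.float64(8.5833), 'eef_pos': array([ 0.4345, -0.0328,  0.3032]), 'ft_force': array([ 0.535 , -0.7966, -0.0131]), 'grip_width': np.float64(0.085)}
717 0.11384621
((607.3665771484375, -86.10479736328125), (30.210954666137695, 51.86419677734375), 39.77484893798828)
569 0.10421969
((595.509765625, 17.285993576049805), (29.996688842773438, 48.84475326538086), 89.16539001464844)
```

View pics/end.png

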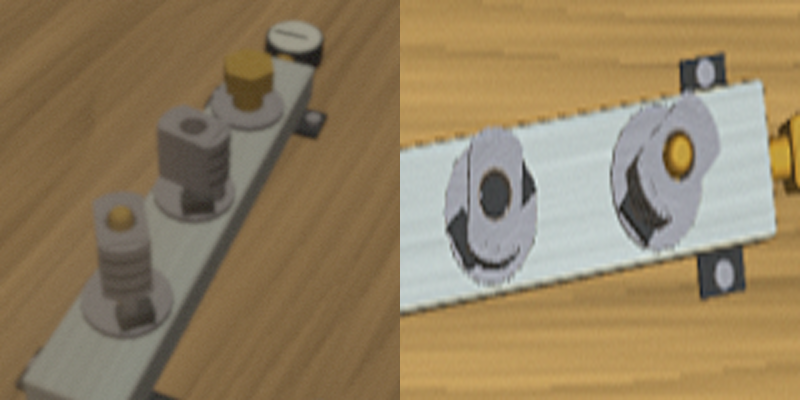

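The plugged sleeve's top is now 10 mm higher and the sleeve is turned about 60°. The empty coupler's sleeve is down, and the arm is clear.

```bash
python3 -c "
from workcell import job_done
print(job_done())"
```

```text
the job is handed in; nothing more can be done
None
```

The plugged coupler is open, with its sleeve held back on its step. I gripped the sleeve on its flats, pulled it up about 15 mm, turned it clockwise to its stop, let go and moved the arm clear. The job was handed in at about 8.7 s.

- **At the stop:** the torque about the vertical axis rose from about 0 to 1.5 N m at the end of the turn.
- **Plugged sleeve after release:** its top is at 0.114 m, up from 0.104 m, so it rests about 10 mm up. Its flats have turned by about 60° (from 100° to 40°).
- **Empty coupler:** its sleeve top reads 0.104 m, the height of a sleeve that is down; I never touched it.
- **Arm:** it is clear with near-zero contact force, and the highest force I read was about 14 N.

No check failed or disagreed.

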